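Fit the spacer and the carousel to a tube rotator

ROBOT

A 6-joint arm with a two-finger parallel gripper is mounted at the origin on a cart in front of the work surface, level with it; the furniture and walls round the work are solid. World frame = base frame: x ahead of the robot, y to its left, z up, the work surface at z = 0. Lengths are in mm, angles in rad, forces in N, time in s.
With the tool pointing down it reaches from about 300 to 775 mm from the base axis. Payload 14.6 kg.
Tool frame: the origin (TCP) lies on the centre line of the jaws, within the pads' length; the fingertips stand 11 mm ahead of it and the grasp point (between the pads) lies 8 mm behind it; x points along the fingers, y is the direction in which the jaws open and shut, and the axes are right-handed (so a half turn about x gives the same grasp; the last joint's range is limited). The gripper opens to 94 mm and grips with 3 to 60 N. Pads are 16 mm wide; open, the fingers measure 119 mm over their backs; the gripper's body (75 mm by 177 mm) begins 78 mm behind the grasp point.
Start: joints at [-1.39, 0.3, 1.521, -0, 1.321, -0.067], TCP at [134.893, -533.192, 216.446] pointing down, gripper open.
Joint ranges: [-3.03, 3.03], [-0.79, 2.21], [0.23, 2.52], [-1.04, 4.18], [0, 3.07], [-2.55, 2.55]. Speed limits (rad/s): [2.22, 2.22, 2.57, 3.14, 3.14, 3.14].

INTERFACE

Orientations are given as [roll, pitch, yaw] about the fixed x, y, z axes, in that order (R = Rz(yaw) Ry(pitch) Rx(roll)).
In Python, from cell import manip gives the robot as it stands.
- The arm moves only by the shell command python3 -m handwheel 'ROWS' [OPENING] [FORCE]. ROWS is JSON, a list of rows, each a list of 2 entries, a list of its own where there are three numbers: the shift along the tool's x, y, z in mm, then the turn about the tool's x in rad. In form: [[[x, y, z], spin], ...]. A call has exactly 10 rows; each row shifts and turns the commanded pose from where the row before left it, along the tool's axes as they then stand; what a row does not reach is not made up. A row lasts 1/8 s, in which the tool goes at most 62.5 mm and 10.7 degrees, less where a joint would pass 70% of its speed; a pose out of reach is approached as far as the arm can. A call with a gripper value outside its range is refused whole. OPENING is the closure in counts, from 0 (fully open) to 255 (shut), set as the call begins (- or left out, the last holds). The fingers move at their own pace and stop on an object; FORCE is the grip in N (left out, the last holds). Time passes only in rows, so rows that do not move let the fingers close, or fill a call up. It gives the time, the measured TCP pose, the force and the opening at its end, in the units of the state.
- manip.read_state(): the state, without advancing time (a new reading comes with each control period).
- manip.camera(name): name is "scene" or "top" or "wrist"; returns a dict with "pixels" (420x560x3 uint8, red, green, blue), "z_map" (420x560 float32, mm along the optical axis (not along the pixel's ray), 0 where there is no reading), "mtx" (3x3 intrinsics, pixels), "xyz" and "orientation" of the camera in the world. Camera axes: x right, y up, looking along -z (the intrinsics and any distortion apply to the point x, -y, -z); pixel columns grow to the right and rows downward; lengths in mm; the calibration is good to about 2 mm. A picture is of the moment at which its call begins.
- manip.sign_off(): hands the job in, once; it reports no verdict.
Trained networks look in the newest picture that a camera, given by its name, has taken for a name from the list of things; names that differ only in an ending like _2 or _b are one class to them, and where a whole thing is asked for, a point or a joint stands for the part that bears it (a point fixed in the world has none). Each returns a list of dicts, best first, with "confidence" (0 to 1); they miss things now and then, are a little off and sometimes report something else, mostly with a low value. They report only what shows in the picture. A call takes as long as a camera call.
- manip.cut_out(target, camera): "region" (420x560 bool, what is visible of it) and "centre" ([column, row] in pixels, amid what is visible of it).
The state is a dict: "clock": time; "joints": joint angles; "qd": joint speeds; "effort": joint torques, N m; "eef_pos": TCP position; "eef_rot": TCP orientation; "wrist_force": force on the tool from outside, world axes, zero at the start; "moment": the same for the moment, N m; "finger_gap": finger opening in mm.
Only numpy, scipy, OpenCV 4.12 (cv2) and the standard library are available. Lean on these libraries where they do the work, as an engineer would, in place of code of your own. Each camera call takes 0.05 s, during which the arm holds its last target. There are 200 camera calls.

TASK

Get the tube rotator ready for a run: fit the aluminium spacer sleeve on its leaning drive shaft first, then the tube carousel on top of it, hub up. Each has a D-shaped bore, so turn it until its flat meets the flat of the shaft and let it slide fully home: the spacer down on the shaft's shoulder, the carousel down on the spacer. Let go of both, and leave the two vials and the small beaker standing where they are.

Things in the scene. Friction and masses are not known exactly. Their poses are not given: they have to be found in the camera images.
- spacer: Loose aluminium sleeve, 30 mm outside diameter, 36 mm tall, about 60 g, upright on the desk; a D-shaped bore goes right through: 18 mm diameter, its flat 6 mm from the axis. Origin: centre of its underside; z up along the bore, x from the axis to the bore's flat (a black set screw in the side and a black line on top mark that side). Round outside: grip at any yaw.
- carousel: Light grey tube carousel, about 130 g, flat on the desk: disc 120 mm across, 8 mm thick, eight 13 mm holes; central round hub 32 mm across, its top 46 mm above the disc's underside. D bore through it as in the spacer (18 mm, flat at 6 mm). Origin: centre of its underside; z up along the hub, x from the axis to the bore's flat (a rib 2 mm high on the disc marks that side). Grip the hub at any yaw.
- shaft_shoulder (a point): Foot of the fixed rotator's steel drive shaft, on its 26 mm bearing boss (10 mm high, on an 80 mm motor housing). Shaft 16 mm in diameter, with a flat 5 mm from the axis along its whole length. z: along the shaft, up and leaning to the robot's side, 30 degrees from vertical; x: from the axis to the shaft's flat. A gearbox holds the shaft against turning up to about 0.5 N m.
- shaft_tip (a point): Free end of the drive shaft, on its axis 64 mm from the shoulder, bevelled 2 mm; axes as for shaft_shoulder. With the spacer home the shaft stands 28 mm out of it.
- clear_vial: Bystander: clear capped vial, 22 mm diameter, 52 mm tall, standing. Origin: centre of its underside.
- brown_vial: Bystander: brown vial with a white cap, 22 mm diameter, 52 mm tall, standing. Origin: centre of its underside.
- small_beaker: Bystander: glass beaker, 55 mm diameter, 70 mm tall, standing. Origin: centre of its underside.
- rotator: Tube rotator, fixed to the desk, white: a foot 170 mm long (x) by 128 mm wide (y), 28 mm high, with two cheeks up to 115 mm high (150 mm wide over their knobs) that carry the leaning motor housing. Origin: centre of its underside; its front is -x, the side the shaft leans to. The shoulder lies at (-22, 0, 124) mm, the shaft's tip at (-54, 0, 179) mm.
- oven_corner (a point): Foot of the near left corner of the fixed drying oven, an upright box 0.43 m tall. Its plain wall runs from here to the right, 0.40 m long and 10 degrees away from the robot; the oven fills all behind it. Keep the gripper on the robot's side when swinging between the parts and the rotator.

How it is judged (in metres and radians):
On the way:
1. the spacer is on the drive shaft, down on its shoulder (z of spacer in the frame of shaft_shoulder between -0.003 and 0.004 m and distance between spacer and shaft_shoulder below 0.006 m and angle between the z axis of spacer and the z axis of shaft_shoulder, either way round below 0.12 rad), for 0.2 s.
At the end, for the whole second after the job is handed in: Spacer on the shaft, underside within 4 mm of the shoulder; carousel on it, hub up, underside 32 to 41 mm from the shoulder (36 mm is home) and within 4 mm of the axis; both square to the shaft within 0.12 rad, at rest below 0.02 m/s (all of step 1 and z of carousel in the frame of shaft_shoulder between 0.032 and 0.041 m and x of carousel in the frame of shaft_shoulder between -0.004 and 0.004 m and y of carousel in the frame of shaft_shoulder between -0.004 and 0.004 m and angle between the z axis of carousel and the z axis of shaft_shoulder, either way round below 0.12 rad and linear speed of each of carousel, spacer below 0.02 m/s); the robot touches nothing.
It fails at once if a vial or the small beaker is shifted more than 30 mm or knocked over (distance of any of clear_vial, brown_vial, small_beaker from where it was at the start of the episode above 0.03 m or angle between any of clear_vial, brown_vial, small_beaker's own z axis and vertical above 0.6 rad).
It also fails if it takes over 59 s, if anything falls off the work surface, if the arm or the gripper's body presses on something with over 40 N, if the wrist force passes 120 N, or if a joint passes its speed limit or range.

## Working session

There is one attempt and no reset: what is moved stays moved. The work goes in short steps, Python scripts to look and compute and a shell command to move; the robot and the scene stay as the last step left them, time stands still between calls to the robot, and variables do not carry over. Pictures are saved under pics/ and viewed, about 8 in all and at most 12, crops included, and the job is handed in when it is done.

```bash
ls; mkdir -p pics; cat > h.py <<'E'
import numpy as np, cv2
from cell import manip
from scipy.spatial.transform import Rotation as R
def camR(c):
    o=np.array(c['orientation'],float)
    return o if o.shape==(3,3) else R.from_euler('xyz',o).as_matrix()
def cloud(c):
    z=c['z_map']; K=np.array(c['mtx']); v,u=np.mgrid[:z.shape[0],:z.shape[1]]
    p=np.stack([(u-K[0,2])/K[0,0]*z,-(v-K[1,2])/K[1,1]*z,-z],-1)
    w=p@camR(c).T+np.array(c['xyz']); w[z<=0]=np.nan; return w
def px(c,w):
    q=(np.atleast_2d(w)-np.array(c['xyz']))@camR(c); K=np.array(c['mtx'])
    return np.stack([K[0,2]+K[0,0]*q[:,0]/-q[:,2],K[1,2]-K[1,1]*q[:,1]/-q[:,2]],-1)
def save(c,n): cv2.imwrite('pics/'+n+'.png',c['pixels'][:,:,::-1])
E
python3 - <<'E'
from h import *
s=manip.read_state(); print({k:np.round(v,3).tolist() for k,v in s.items()})
names=['spacer','carousel','clear_vial','brown_vial','small_beaker','rotator']
for n in ['scene','top']:
    c=manip.camera(n); save(c,n+'0'); W=cloud(c); np.savez('/tmp/%s0.npz'%n,W=W,pix=c['pixels'])
    print(n,c['xyz'],c['orientation'],np.round(c['mtx'],1).tolist(),[k for k in c])
    for t in names:
        for d in manip.cut_out(t,n)[:2]:
            P=W[d['region']]; P=P[~np.isnan(P[:,0])]
            print(t,round(d['confidence'],2),np.round(d['centre']),d['region'].sum(), np.round(np.nanpercentile(P,[2,50,98],axis=0)).tolist() if len(P) else None)
a=cv2.imread('pics/scene0.png');b=cv2.imread('pics/top0.png')
cv2.imwrite('pics/both.png',cv2.resize(np.vstack([a,b]),(0,0),fx=.71,fy=.71))
E
```

```text
pics
{'clock': 0.0, 'joints': [-1.39, 0.3, 1.522, 0.0, 1.321, -0.067], 'qd': [0.001, -0.001, 0.001, 0.001, 0.002, -0.001], 'effort': [0.003, -53.18, -35.273, 0.071, 0.024, -0.0], 'eef_pos': [134.863, -532.964, 215.889], 'eef_rot': [-1.673, 1.57, 1.716], 'wrist_force': [0.577, -0.584, 0.827], 'moment': [-0.016, 0.001, 0.056], 'finger_gap': 94.117}
scene [-112.9696295   726.90780339  876.5671151 ] [ 0.79394433  0.02035964 -2.23476643] [[450.5, 0.0, 280.1], [0.0, 450.5, 212.0], [0.0, 0.0, 1.0]] ['pixels', 'z_map', 'mtx', 'xyz', 'orientation']
spacer 0.45 [344. 226.] 170 [[425.0, 92.0, 3.0], [436.0, 110.0, 27.0], [450.0, 120.0, 39.0]]
carousel 0.85 [388. 201.] 1013 [[392.0, -127.0, 1.0], [440.0, -64.0, 8.0], [500.0, -17.0, 47.0]]
brown_vial 0.51 [290. 213.] 136 [[533.0, 174.0, 4.0], [538.0, 191.0, 35.0], [552.0, 198.0, 54.0]]
small_beaker 0.58 [162. 305.] 818 [[483.0, 577.0, 6.0], [505.0, 601.0, 44.0], [535.0, 625.0, 71.0]]
rotator 0.66 [223. 255.] 3655 [[462.0, 350.0, 11.0], [524.0, 431.0, 31.0], [610.0, 495.0, 157.0]]
top [ 394.0927218   275.37527784 1243.84611651] [ 0.1053492   0.00683683 -1.56003534] [[476.8, 0.0, 279.2], [0.0, 476.8, 210.2], [0.0, 0.0, 1.0]] ['pixels', 'z_map', 'mtx', 'xyz', 'orientation']
spacer 0.62 [347. 243.] 104 [[426.0, 92.0, 5.0], [440.0, 107.0, 34.0], [453.0, 120.0, 39.0]]
carousel 0.87 [418. 241.] 1517 [[397.0, -126.0, 1.0], [448.0, -69.0, 7.0], [500.0, -18.0, 46.0]]
clear_vial 0.58 [383. 199.] 100 [[546.0, -1.0, -3.0], [556.0, 21.0, 43.0], [573.0, 29.0, 54.0]]
brown_vial 0.48 [317. 203.] 51 [[534.0, 180.0, 26.0], [542.0, 190.0, 50.0], [550.0, 197.0, 55.0]]
small_beaker 0.71 [156. 215.] 472 [[485.0, 576.0, -1.0], [510.0, 610.0, 28.0], [533.0, 627.0, 70.0]]
rotator 0.85 [225. 199.] 3282 [[470.0, 347.0, 22.0], [543.0, 413.0, 30.0], [637.0, 489.0, 153.0]]
```

View pics/both.png

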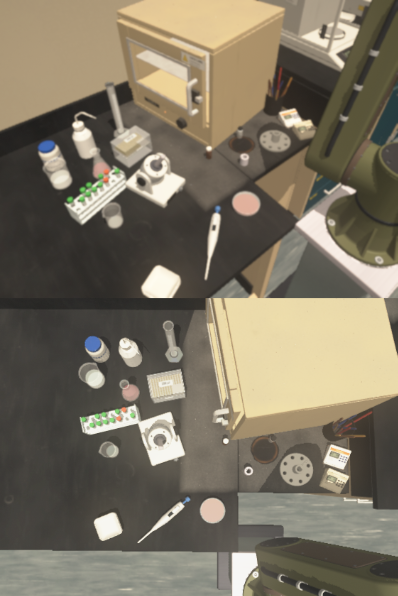

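```bash
python3 - <<'E'
import numpy as np,cv2
# foot-level/ rotator cloud from both cams
P=[]
for n in ['scene','top']:
    W=np.load('/tmp/%s0.npz'%n)['W'].reshape(-1,3); P.append(W)
for n,W in zip('st',P):
    m=(W[:,0]>440)&(W[:,0]<700)&(W[:,1]>300)&(W[:,1]<540)&(W[:,2]>5)
    Q=W[m]; 
    for lo,hi in [(20,36),(36,100),(100,122),(122,140),(140,160),(160,175),(175,200)]:
        q=Q[(Q[:,2]>lo)&(Q[:,2]<hi)]
        if len(q): print(n,lo,hi,len(q),np.round(np.percentile(q,[1,50,99],axis=0)[:,:2]).tolist())
    q=Q[(Q[:,2]>22)&(Q[:,2]<33)][:,:2].astype(np.float32); print(cv2.minAreaRect(q))
    # oven
    q=W[(W[:,2]>100)&(W[:,2]<420)&(W[:,0]>500)&(W[:,1]<300)]
    if len(q): print('oven',np.round(np.percentile(q,[1,50,99],axis=0)).tolist())
E
```

```text
s 20 36 1925 [[460.0, 342.0], [519.0, 429.0], [698.0, 533.0]]
s 36 100 1273 [[507.0, 360.0], [614.0, 458.0], [700.0, 538.0]]
s 100 122 658 [[509.0, 364.0], [529.0, 433.0], [584.0, 478.0]]
s 122 140 314 [[522.0, 389.0], [554.0, 422.0], [572.0, 452.0]]
s 140 160 39 [[507.0, 403.0], [516.0, 412.0], [530.0, 416.0]]
s 160 175 32 [[499.0, 398.0], [507.0, 410.0], [518.0, 413.0]]
s 175 200 33 [[498.0, 394.0], [503.0, 403.0], [509.0, 410.0]]
((575.053466796875, 442.7599182128906), (240.12074279785156, 165.35594177246094), 16.854228973388672)
oven [[508.0, -946.0, 105.0], [638.0, 69.0, 254.0], [1082.0, 289.0, 415.0]]
t 20 36 1968 [[463.0, 342.0], [533.0, 413.0], [693.0, 528.0]]
t 36 100 788 [[510.0, 356.0], [621.0, 460.0], [699.0, 539.0]]
t 100 122 672 [[509.0, 361.0], [543.0, 415.0], [590.0, 478.0]]
t 122 140 350 [[531.0, 391.0], [557.0, 420.0], [579.0, 449.0]]
t 140 160 27 [[518.0, 400.0], [525.0, 409.0], [531.0, 415.0]]
t 160 175 19 [[507.0, 397.0], [514.0, 406.0], [519.0, 412.0]]
t 175 200 36 [[499.0, 395.0], [506.0, 402.0], [511.0, 410.0]]
((571.7369384765625, 442.4923095703125), (232.2454833984375, 159.89898681640625), 18.959688186645508)
oven [[507.0, -357.0, 105.0], [606.0, 30.0, 204.0], [991.0, 257.0, 414.0]]
```

The two stacked pictures show the layout. In the top view, the rotator is near (225,199) with its shaft leaning to the robot. The spacer is near (347,243), the carousel near (418,241), and the oven stands behind the parts.

The hand only spins about its own vertical axis, so I'll have to tip the parts 30° in the grip. I'll go for a close look first.

```bash
cat >> h.py <<'E'
def plan(*targets):
    """targets: (x,y,z,yaw_deg or None); prints tool-axis shifts for each leg, spin done before that leg's shift"""
    s=manip.read_state(); M=R.from_euler('xyz',s['eef_rot']).as_matrix(); p=np.array(s['eef_pos'])
    psi=np.degrees(np.arctan2(M[1,1],M[0,1])); 
    print('t',round(s['clock'],2),'tcp',np.round(p,1),'down',np.round(M[:,0],3),'yaw(y axis)',round(psi,1),'j6',round(s['joints'][5],2),'gap',round(s['finger_gap'],1),'F',np.round(s['wrist_force'],1))
    for t in targets:
        if t[3] is not None:
            d=(t[3]-psi+180)%360-180; print(' spin rad',round(-np.radians(d),3),'alt',round(-np.radians(d-np.sign(d)*180),3))
            M=R.from_euler('z',d,degrees=True).as_matrix()@M; psi=t[3]
        print('  shift',np.round(M.T@(np.array(t[:3])-p),1)); p=np.array(t[:3],float)
E
python3 -c "
from h import *
plan((135,-533,270,None),(320,-60,270,None),(400,20,270,None))"
```

```text
t 0.7 tcp [ 134.9 -533.2  216.5] down [-0.  0. -1.] yaw(y axis) -75.8 j6 -0.07 gap 93.8 F [ 0.3 -0.5  0.6]
  shift [-53.5  -0.2  -0.1]
  shift [   0.  -413.2 -295.4]
  shift [  0.  -57.9 -97.2]
```

```bash
python3 -m handwheel '[[[-5,-47,-39],0],[[-5,-47,-39],0],[[-5,-47,-39],0],[[-5,-47,-39],0],[[-5,-47,-39],0],[[-5,-47,-39],0],[[-5,-47,-39],0],[[-5,-47,-39],0],[[-5,-47,-39],0],[[-5,-47,-39],0]]' 0
python3 - <<'E'
from h import *
plan()
c=manip.camera('wrist'); save(c,'w1'); W=cloud(c)
s=manip.read_state(); M=R.from_euler('xyz',s['eef_rot']).as_matrix()
print('cam in tool',np.round(M.T@(np.array(c['xyz'])-s['eef_pos']),1),np.round(M.T@camR(c),2).tolist(),np.round(c['mtx'],1).tolist())
for t in ['spacer','carousel','clear_vial','brown_vial']:
    for d in manip.cut_out(t,'wrist')[:2]:
        P=W[d['region']]; P=P[~np.isnan(P[:,0])]
        print(t,round(d['confidence'],2),np.round(d['centre']),d['region'].sum(), np.round(np.nanpercentile(P,[2,50,98],axis=0)).tolist())
E
```

```text
clock: 1.95
eef_pos: [398.2, 20.2, 267.0]
eef_rot: [2.775, 1.57, -0.119]
wrist_force: [0.7, -1.3, -1.0]
finger_gap: 93.9
t 1.95 tcp [398.2  20.2 267. ] down [ 0.001 -0.    -1.   ] yaw(y axis) -75.8 j6 1.28 gap 93.9 F [ 0.7 -1.3 -1. ]
cam in tool [-168.9    4.1  -74.1] [[-0.0, 0.26, -0.96], [1.0, 0.01, 0.0], [0.01, -0.96, -0.26]] [[357.6, 0.0, 279.0], [0.0, 357.6, 209.1], [0.0, 0.0, 1.0]]
spacer 0.63 [217. 124.] 603 [[427.0, 90.0, 4.0], [441.0, 105.0, 36.0], [455.0, 118.0, 39.0]]
carousel 0.61 [368. 154.] 7520 [[396.0, -127.0, 2.0], [452.0, -71.0, 9.0], [503.0, -19.0, 47.0]]
clear_vial 0.87 [317.  34.] 573 [[546.0, 8.0, 1.0], [553.0, 18.0, 52.0], [567.0, 28.0, 54.0]]
brown_vial 0.79 [159.   8.] 511 [[534.0, 176.0, 5.0], [540.0, 180.0, 37.0], [551.0, 193.0, 54.0]]
```

View pics/w1.png

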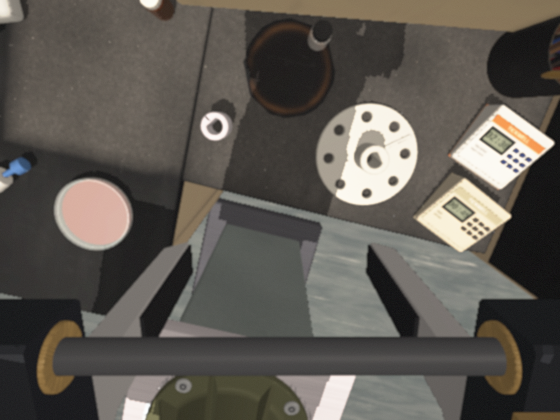

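The picture shows the spacer at (216,125), the carousel with its hub at (373,157), and the vials at the top edge. Next I'll rectify enlarged crops to read the marks.

```bash
cat >> h.py <<'E'
def rect(c,o,ex,ey,half,n=400):
    """resample image onto plane o + a*ex + b*ey; right=ex, up=ey"""
    g=np.linspace(-half,half,n); A,B=np.meshgrid(g,-g)
    uv=px(c,(np.array(o)+A[...,None]*np.array(ex)+B[...,None]*np.array(ey)).reshape(-1,3)).astype(np.float32).reshape(n,n,2)
    return cv2.remap(c['pixels'][:,:,::-1].copy(),uv[...,0],uv[...,1],cv2.INTER_CUBIC)
E
python3 - <<'E'
from h import *
c=manip.camera('wrist')
W=cloud(c).reshape(-1,3)
m=(W[:,2]>33)&(W[:,2]<42)&(np.hypot(W[:,0]-441,W[:,1]-105)<22); q=W[m]
print('spacer top',m.sum(),np.round(np.median(q,0),1),cv2.minEnclosingCircle(q[:,:2].astype(np.float32)))
m=(W[:,2]>3)&(W[:,2]<13)&(np.hypot(W[:,0]-450,W[:,1]+71)<68); q=W[m]
print('disc',m.sum(),np.median(q[:,2]),cv2.minEnclosingCircle(q[:,:2].astype(np.float32)))
m=(W[:,2]>42)&(W[:,2]<50)&(np.hypot(W[:,0]-450,W[:,1]+71)<30); q=W[m]
print('hub',m.sum(),np.median(q[:,2]),cv2.minEnclosingCircle(q[:,:2].astype(np.float32)))
a=rect(c,[441,105,36],[0,-1,0],[1,0,0],25); b=rect(c,[449,-72,8],[0,-1,0],[1,0,0],65)
cv2.imwrite('pics/r1.png',np.hstack([a,b]))
E
```

```text
spacer top 437 [441.5 105.3  36.9] ((440.2872619628906, 104.31839752197266), 15.121294975280762)
disc 6616 8.997233921213194 ((450.1008605957031, -70.27976989746094), 67.45158386230469)
hub 524 46.65203149768968 ((448.58428955078125, -73.64916229248047), 16.20368766784668)
```

View pics/r1.png

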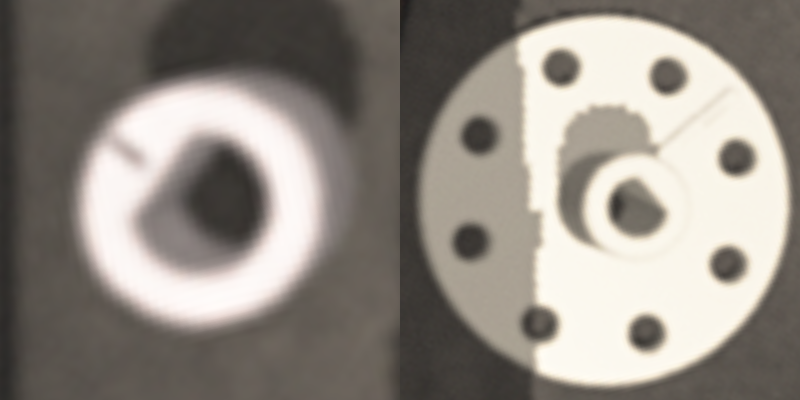

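In these crops up is world +x and right is world −y. The spacer's mark points up-left (line at (127,147) around centre (199,199)), so its yaw is about 50°. The carousel's rib runs from (655,152) to (730,90) around centre (604,200), so its yaw is about −49°.

Next I'll look at the shaft, after checking the oven wall.

```bash
python3 - <<'E'
from h import *
for n in ['scene','top']:
    W=np.load('/tmp/%s0.npz'%n)['W'].reshape(-1,3)
    for y in range(-150,340,40):
        q=W[(abs(W[:,1]-y)<20)&(W[:,2]>140)&(W[:,2]<430)&(W[:,0]>400)]
        print(n,y,len(q),np.round(np.percentile(q[:,0],[1,10]))if len(q)>5 else '',end='; ')
    print()
plan((400,200,265,None),(515,405,265,None))
E
```

```text
scene -150 813 [581. 603.]; scene -110 831 [595. 597.]; scene -70 865 [588. 589.]; scene -30 1057 [580. 583.]; scene 10 1173 [574. 576.]; scene 50 1140 [567. 569.]; scene 90 1237 [560. 562.]; scene 130 1894 [553. 555.]; scene 170 2857 [550. 553.]; scene 210 5274 [564. 580.]; scene 250 4732 [581. 793.]; scene 290 1347 [1074. 1076.]; scene 330 1405 [1073. 1076.]; 
top -150 549 [581. 605.]; top -110 526 [597. 598.]; top -70 537 [590. 591.]; top -30 536 [583. 584.]; top 10 507 [575. 577.]; top 50 534 [569. 570.]; top 90 525 [561. 562.]; top 130 513 [554. 555.]; top 170 874 [552. 553.]; top 210 3270 [567. 587.]; top 250 1466 [582. 770.]; top 290 0 ; top 330 0 ; 
t 2.25 tcp [397.4  17.3 266.4] down [-0. -0. -1.] yaw(y axis) -75.9 j6 1.28 gap 93.8 F [-0.1 -0.1 -0.4]
  shift [   1.3 -176.5  -47.2]
  shift [-1.000e-01 -1.707e+02 -1.616e+02]
```

```bash
python3 -m handwheel '[[[0,-59,-16],0],[[0,-59,-16],0],[[0,-59,-16],0],[[0,-43,-40],0],[[0,-43,-40],0],[[0,-43,-40],0],[[0,-43,-40],0],[[0,0,0],0],[[0,0,0],0],[[0,0,0],0]]'
python3 - <<'E'
from h import *
plan()
c=manip.camera('wrist'); W=cloud(c); P=W.reshape(-1,3); P=P[~np.isnan(P[:,0])]
Q=P[(P[:,0]>440)&(P[:,0]<640)&(P[:,1]>310)&(P[:,1]<510)]
for lo,hi in [(22,34),(105,117),(138,150),(150,162),(162,172),(172,179),(179,195)]:
    q=Q[(Q[:,2]>lo)&(Q[:,2]<hi)]
    if len(q): print(lo,hi,len(q),np.round(np.percentile(q,[1,50,99],axis=0),1).tolist())
np.savez('/tmp/shaft.npz',W=W,pix=c['pixels'])
u=px(c,[[505,403,179],[531,410,124]]);print(u)
r=slice(60,360);im=c['pixels'][60:330,150:420,::-1]
cv2.imwrite('pics/s1.png',cv2.resize(im,(0,0),fx=2.2,fy=2.2,interpolation=cv2.INTER_CUBIC))
E
```

```text
clock: 3.5
eef_pos: [514.0, 405.9, 267.7]
eef_rot: [-2.828, 1.569, 0.559]
wrist_force: [0.2, -0.6, 0.2]
finger_gap: 93.9
t 3.5 tcp [514.  405.9 267.7] down [ 0.001  0.001 -1.   ] yaw(y axis) -75.9 j6 1.94 gap 93.9 F [ 0.2 -0.6  0.2]
22 34 7488 [[463.5, 340.5, 23.7], [599.9, 431.9, 29.0], [638.5, 501.3, 31.1]]
105 117 2671 [[513.9, 364.5, 105.2], [551.0, 423.1, 112.1], [592.0, 475.3, 116.8]]
138 150 206 [[523.0, 401.3, 138.3], [529.1, 410.5, 144.5], [534.0, 417.3, 149.9]]
150 162 222 [[516.3, 399.3, 150.3], [522.7, 408.5, 156.2], [527.2, 415.2, 161.7]]
162 172 207 [[511.3, 397.2, 162.2], [517.0, 406.3, 167.0], [521.2, 412.8, 171.9]]
172 179 197 [[499.4, 395.0, 172.2], [511.7, 403.4, 176.2], [515.6, 411.0, 178.9]]
179 195 212 [[500.8, 395.4, 179.0], [507.2, 403.6, 180.9], [511.9, 409.8, 183.3]]
[[281.00318831 229.38308745]
 [280.26085683 180.95069181]]
```

View pics/s1.png

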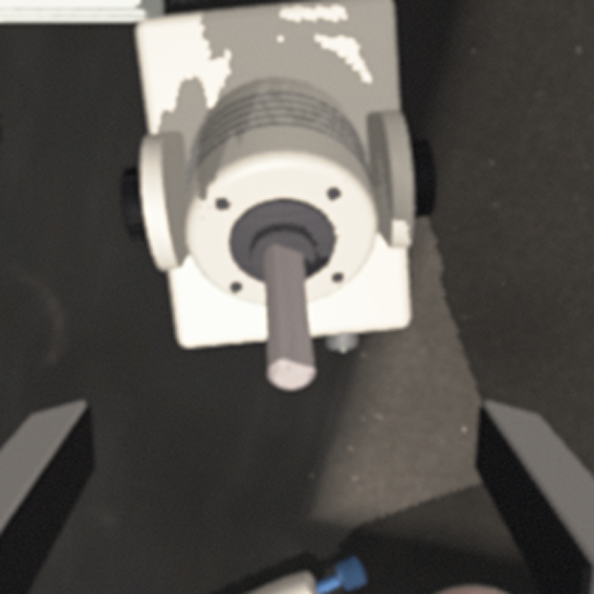

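The crop shows the shaft tip at (291,372) and the boss at (283,240). The foot is turned about 5° left of the picture's vertical, so the rotator's yaw is about 19°. I'll fit the D-profile and rectify the tip face.

```bash
python3 - <<'E'
from h import *
from scipy.optimize import least_squares
c=manip.camera('wrist'); d=np.load('/tmp/shaft.npz'); W=d['W']
P=W.reshape(-1,3); P=P[~np.isnan(P[:,0])]
foot=P[(P[:,2]>24)&(P[:,2]<32)&(abs(P[:,0]-555)<110)&(abs(P[:,1]-415)<85)]
def axes(yaw):
    z=np.array([-np.cos(yaw)*.5,-np.sin(yaw)*.5,.866]); 
    y=np.array([-np.sin(yaw),np.cos(yaw),0]); x=np.cross(y,z); return x,y,z
S=P[(P[:,2]>138)&(P[:,2]<174)]
def flt(S,q):
    x,y,z=axes(q[0]); D=S-np.array([q[1],q[2],150]); return S[np.hypot(D@x,D@y)<12]
S=flt(S,[np.radians(18),520,407]); print(len(S))
def res(q):
    x,y,z=axes(q[0]); D=S-np.array([q[1],q[2],150]); a,b=D@x,D@y
    r=np.hypot(a,b)-8; f=a*np.cos(q[3])+b*np.sin(q[3])-5
    return np.maximum(r,f)
out=[]
for f0 in np.radians(range(0,360,30)):
    o=least_squares(res,[np.radians(18),519,407,f0],loss='soft_l1',f_scale=.7,x_scale=[.05,1,1,.2]); out.append((o.cost,o.x))
out.sort(key=lambda t:t[0])
for k,q in out[:6]: print(round(k,1),np.round([np.degrees(q[0]),q[1],q[2],np.degrees(q[3])%360],1))
q=out[0][1]; x,y,z=axes(q[0]); o=np.array([q[1],q[2],150]); 
sp=o-z*(150-124)/.866; tip=sp+64*z; print('shoulder',sp,'tip',tip,'rms',np.sqrt(np.mean(res(q)**2)))
# tip face points check
T=P[(np.linalg.norm(P-tip,axis=1)<7)]; print('tip pts along z',len(T),np.round(np.percentile((T-sp)@z,[10,50,90]),1))
# foot rect yaw/centre
n=cv2.minAreaRect(foot[:,:2].astype(np.float32)); print('foot',n)
a=rect(c,tip,-y,x,14); b=cv2.resize(c['pixels'][150:250,230:330,::-1],(400,400),interpolation=cv2.INTER_CUBIC)
cv2.imwrite('pics/s2.png',np.hstack([a,b]))
E
```

```text
678
43.1 [ 19.8 520.9 407.4 328.5]
43.1 [ 19.8 520.9 407.4 328.5]
43.1 [ 19.8 520.9 407.4 328.5]
43.1 [ 19.8 520.9 407.4 328.5]
144.1 [ 20.5 518.7 408.6  94.2]
150.4 [ 20.5 518.7 408.4 215.4]
shoulder [534.97812323 412.48144076 124.        ] tip [504.86598465 401.65281618 179.424     ] rms 0.3857664451708325
tip pts along z 204 [62.1 64.8 65.7]
foot ((556.050048828125, 419.90179443359375), (189.62176513671875, 127.2812271118164), 19.433246612548828)
```

View pics/s2.png

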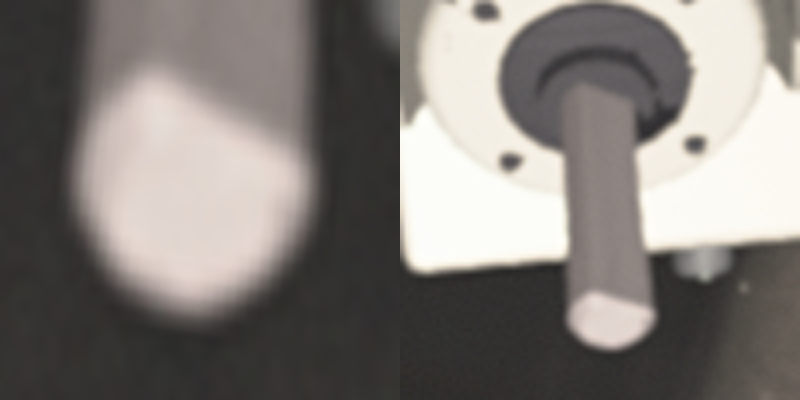

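The flat is clear: the tip-face edge from (150,70) to (300,160) puts the flat at −31°, and the cloud fit gives −31.5° (rms 0.4 mm). The fitted tip is at (505,402,179) and the shoulder at (535,412,124), which agrees with the given geometry. The rotator's yaw is 19.8°.

The hand yaw for placing is therefore −70°. For grasping it is −8.5° on the spacer and −107° on the carousel.

```bash
python3 -c "
from h import *
plan((400,220,230,None),(440.5,104.5,160,None),(440.5,104.5,110,-8.5))"
```

```text
t 3.6 tcp [513.9 406.4 267.7] down [ 0.001  0.001 -1.   ] yaw(y axis) -75.9 j6 1.94 gap 94.0 F [ 0.3  0.2 -0.3]
  shift [ 37.4 153.  156. ]
  shift [ 70.  121.9 -11. ]
 spin rad -1.176 alt 1.966
  shift [50.   0.   0.1]
```

```bash
python3 -m handwheel '[[[8,38,39],0],[[8,38,39],0],[[9,38,39],0],[[12,39,39],0],[[23,41,-4],0],[[23,41,-4],0],[[24,40,-3],0],[[0,0,0],-0.168],[[0,0,0],-0.168],[[0,0,0],-0.168]]' 0 20
python3 -m handwheel '[[[0,0,0],-0.168],[[0,0,0],-0.168],[[0,0,0],-0.168],[[0,0,0],-0.168],[[25,0,0],0],[[25,0,0],0],[[0,0,0],0],[[0,0,0],0],[[0,0,0],0],[[0,0,0],0]]'
python3 - <<'E'
from h import *
plan((440.5,104.5,22,-8.5))
c=manip.camera('wrist'); W=cloud(c).reshape(-1,3)
q=W[(W[:,2]>33)&(W[:,2]<42)&(np.hypot(W[:,0]-441,W[:,1]-105)<22)]
print(len(q),np.median(q[:,2]) if len(q) else '',cv2.minEnclosingCircle(q[:,:2].astype(np.float32)) if len(q) else px(c,[441,105,36]))
cv2.imwrite('pics/r2.png',np.hstack([rect(c,[440.5,104.5,36],[0,-1,0],[1,0,0],20),cv2.resize(c['pixels'][:,:,::-1],(533,400))]))
E
```

```text
clock: 4.85
eef_pos: [440.4, 104.8, 160.0]
eef_rot: [2.552, 1.57, 0.167]
wrist_force: [-0.4, 0.3, -0.4]
finger_gap: 93.9
clock: 6.1
eef_pos: [440.9, 105.3, 110.1]
eef_rot: [1.888, 1.57, 0.17]
wrist_force: [1.0, 0.4, 0.6]
finger_gap: 94.0
t 6.1 tcp [440.9 105.3 110.1] down [ 0.001  0.    -1.   ] yaw(y axis) -8.4 j6 0.3 gap 94.0 F [1.  0.4 0.6]
 spin rad 0.001 alt -3.14
  shift [88.1 -0.3  0.9]
956 36.77895827203194 ((440.8109130859375, 104.71813201904297), 15.216630935668945)
```

View pics/r2.png

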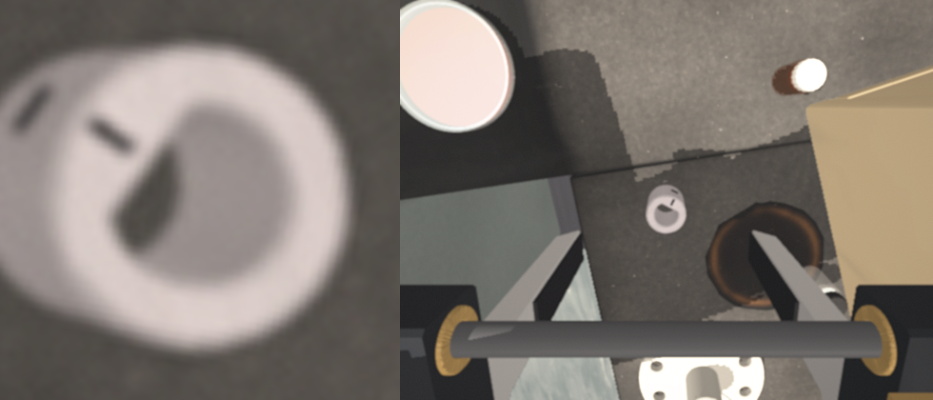

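The crop puts the spacer's line at (110,136) and its flat edge from (183,110) to (112,215) around centre (203,197). That makes its yaw about 55°, so I'll turn 5° more and then grasp.

```bash
python3 -m handwheel '[[[0,0,1],-0.086],[[30,0,0],0],[[30,0,0],0],[[20,0,0],0],[[8,0,0],0],[[0,0,0],0],[[0,0,0],0],[[0,0,0],0],[[0,0,0],0],[[0,0,0],0]]'
python3 -m handwheel '[[[0,0,0],0],[[0,0,0],0],[[0,0,0],0],[[0,0,0],0],[[0,0,0],0],[[0,0,0],0],[[0,0,0],0],[[0,0,0],0],[[0,0,0],0],[[0,0,0],0]]' 255 20
python3 - <<'E'
from h import *
plan()
# s=38 behind tip, pivot z 184; pivot = 2mm above TCP at grasp -> TCP z 182
tip=np.array([504.9,401.7]); u=np.array([np.cos(np.radians(19.8)),np.sin(np.radians(19.8))])
a=tip+u*42; print(a)
plan((440,105,225,None),(400,220,225,-70.2),(a[0],a[1],225,None),(a[0],a[1],182,None))
E
```

```text
clock: 7.4
eef_pos: [440.6, 104.3, 21.6]
eef_rot: [1.857, 1.571, 0.225]
wrist_force: [-0.3, 0.6, 0.5]
finger_gap: 94.0
clock: 8.65
eef_pos: [440.5, 104.3, 21.5]
eef_rot: [1.378, 1.571, -0.254]
wrist_force: [0.3, -0.2, -0.6]
finger_gap: 29.7
t 8.65 tcp [440.5 104.3  21.5] down [ 0. -0. -1.] yaw(y axis) -3.5 j6 0.21 gap 29.7 F [ 0.3 -0.2 -0.6]
[544.4169923  415.92699265]
t 8.65 tcp [440.5 104.3  21.5] down [ 0. -0. -1.] yaw(y axis) -3.5 j6 0.21 gap 29.7 F [ 0.3 -0.2 -0.6]
  shift [-203.5   -0.5   -0.7]
 spin rad 1.164 alt -1.977
  shift [  -0.  -121.8   -1.3]
  shift [  -0.  -135.4 -202.2]
  shift [43. -0. -0.]
```

```bash
python3 -m handwheel '[[[-51,0,0],0],[[-51,0,0],0],[[-51,0,0],0],[[-51,0,0],0],[[0,0,0],0.166],[[0,0,0],0.166],[[0,0,0],0.166],[[0,0,0],0.166],[[0,0,0],0.166],[[0,0,0],0.166]]'
python3 -m handwheel '[[[0,0,0],0.168],[[0,-61,-1],0],[[0,-61,0],0],[[0,-34,-50],0],[[0,-34,-50],0],[[0,-34,-51],0],[[0,-33,-51],0],[[0,0,0],0],[[0,0,0],0],[[0,0,0],0]]'
python3 -c "
from h import *
plan((544.4,415.9,182,-70.2))"
```

```text
clock: 9.9
eef_pos: [440.4, 104.3, 225.4]
eef_rot: [-0.34, 1.571, -2.973]
wrist_force: [-0.3, -0.5, -0.7]
finger_gap: 29.7
clock: 11.15
eef_pos: [544.0, 414.1, 226.7]
eef_rot: [-2.902, 1.57, 0.585]
wrist_force: [0.2, 0.2, -0.6]
finger_gap: 29.7
t 11.15 tcp [544.  414.1 226.7] down [ 0.001  0.001 -1.   ] yaw(y axis) -70.2 j6 1.82 gap 29.7 F [ 0.2  0.2 -0.6]
 spin rad -0.0 alt 3.141
  shift [44.7 -1.5 -0.9]
```

```bash
python3 -m handwheel '[[[20,-1.5,0],0],[[25,0,0],0],[[0,0,0],0],[[0,0,4],0],[[0,0,3],0],[[0,0,3],0],[[0,0,3],0],[[0,0,3],0],[[0,0,3],0],[[0,0,0],0]]'
python3 - <<'E'
from h import *
plan()
c=manip.camera('wrist'); W=cloud(c); np.savez('/tmp/t1.npz',W=W); 
c2=manip.camera('scene')
u=px(c,[505,402,185])[0]; v=px(c2,[510,402,190])[0].astype(int); print(u,v)
a=cv2.resize(c['pixels'][130:330,180:380,::-1],(400,400),interpolation=cv2.INTER_CUBIC)
b=cv2.resize(c2['pixels'][v[1]-40:v[1]+40,v[0]-40:v[0]+40,::-1],(400,400),interpolation=cv2.INTER_CUBIC)
cv2.imwrite('pics/t1.png',np.hstack([a,b]))
E
```

```text
clock: 12.4
eef_pos: [527.6, 410.3, 182.9]
eef_rot: [-3.014, 1.564, 0.473]
wrist_force: [8.6, 2.1, 5.3]
finger_gap: 30.1
t 12.4 tcp [527.6 410.3 182.9] down [ 0.006  0.003 -1.   ] yaw(y axis) -70.2 j6 1.83 gap 30.1 F [8.6 2.1 5.3]
[280.7725002  310.92326597] [227 215]
```

View pics/t1.png

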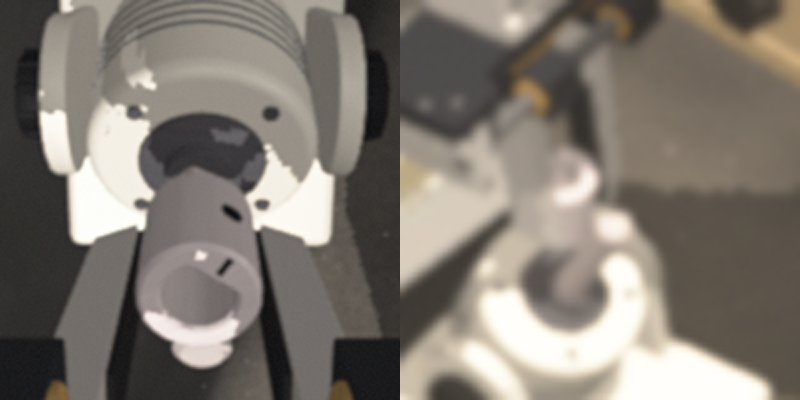

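The left crop shows the sleeve tipped in the jaws, its top ring at (200,285) and the shaft tip peeking out in front at (200,355). Its black line is right of centre, matching the shaft's flat. I'll measure the tilt.

```bash
cat >> h.py <<'E'
from scipy.optimize import least_squares
YAW=np.radians(19.8)
BX=np.array([np.cos(YAW),np.sin(YAW),0]);BY=np.array([-np.sin(YAW),np.cos(YAW),0]);BZ=np.array([0,0,1.]);TIP=np.array([504.9,401.7,179.4])
def stz(P): D=P-TIP; return np.stack([D@BX,D@BY,D@BZ],-1)   # s back, t left, z rel. tip
def fitcyl(W,c0,r=15,rad=24,tilt0=.5,L=20):
    """fit cylinder; returns tilt toward -s, side tilt, axis point at z=c0z (stz coords)"""
    P=stz(W.reshape(-1,3)); P=P[~np.isnan(P[:,0])]; c0=np.array(c0,float)
    P=P[np.linalg.norm(P-c0,axis=1)<rad]
    def f(q):
        z=np.array([-np.tan(q[0]),np.tan(q[1]),1]); z/=np.linalg.norm(z)
        D=P-np.array([q[2],q[3],c0[2]]); return np.linalg.norm(np.cross(D,z),axis=1)-r
    o=least_squares(lambda q:np.where(f(q)<-2.5,0,f(q)),[tilt0,0,c0[0],c0[1]],loss='soft_l1',f_scale=.5,x_scale=[.1,.1,1,1])
    e=f(o.x); print('n',len(P),'inl',(abs(e)<1).sum(),'tilt',np.degrees(o.x[:2]).round(1),'axis s,t at z',c0[2],o.x[2:].round(1)); return o.x
E
python3 - <<'E'
from h import *
W=np.load('/tmp/t1.npz')['W']; s=manip.read_state(); t=stz(np.array(s['eef_pos'])); print(t)
for t0 in (.2,.5): fitcyl(W,[t[0],t[1],t[2]],tilt0=t0)
E
```

```text
[24.3111258   0.38799419  3.42602052]
n 4880 inl 987 tilt [ 71.1 -11.1] axis s,t at z 3.4260205191158946 [44.5  1.9]
n 4880 inl 1040 tilt [14.4 -0.6] axis s,t at z 3.4260205191158946 [34.7  1. ]
```

```bash
python3 - <<'E'
from h import *
W=np.load('/tmp/t1.npz')['W']; P=stz(W.reshape(-1,3)); P=P[~np.isnan(P[:,0])]
Q=P[(abs(P[:,1])<1)&(P[:,2]>-30)&(abs(P[:,0]-20)<45)]
Q=Q[np.argsort(Q[:,0])]
for q in Q[::3]: print(q[[0,2]].round(0).astype(int).tolist(),end=' ')
E
```

```text
[-6, -2] [-5, -1] [-5, -1] [-4, -1] [-3, 0] [-2, 0] [-1, 0] [-1, 1] [0, 1] [0, 1] [1, 2] [2, 2] [2, 1] [3, 3] [11, 15] [12, 17] [12, 17] [13, 17] [13, 17] [14, 17] [14, 18] [15, 17] [15, 18] [15, 16] [16, 16] [16, 17] [16, 17] [17, 16] [17, 18] [17, 13] [17, 14] [17, 12] [17, 12] [17, 12] [17, 10] [17, 12] [18, 13] [18, 14] [18, 8] [18, 11] [18, 9] [18, 8] [18, 7] [18, 7] [19, 7] [19, 2] [19, 5] [19, 4] [19, 4] [19, 5] [19, 3] [19, 2] [20, 2] [20, 0] [20, 2] [20, 0] [20, -2] [20, -4] [20, -1] [20, -1] [21, -2] [21, -4] [32, 20] [33, 21] [33, 21] [34, 21] [34, 21] [34, 22] [35, 22] [35, 22] [36, 22] [36, 23] [37, 21] [37, 23] [37, 21] [37, 22] [38, 22] [38, 23] [38, 21] [39, 22] [39, 22] [39, 19] [40, 22] [40, 20] [40, 19] [40, 23] [40, 16] [40, 19] [41, 19] [41, 18] [41, 12] [41, 14] [41, 15] [41, 14] [41, 15] [42, 12] [42, 14] [42, 10] [42, 13] [42, 8] [42, 11] [42, 10] [43, 8] [43, 7] [43, 9] [43, 6] [43, 6] [43, 4] [43, 2] [43, 6] [44, 2] [44, 2] [44, 0] [44, 2] [44, 1] [44, 0] [45, -1] [45, -1] [45, -2] [45, -4] [45, -5] [45, -6] [45, -6] [46, 108] [46, 108] [46, 107] [46, -6] [4
[... 566 characters left out ...]
 [50, 108] [50, 108] [50, 108] [50, 108] [50, 108] [50, 109] [50, 109] [50, 107] [50, 107] [51, 108] [51, 107] [51, 107] [51, 105] [51, 107] [51, 108] [51, 107] [51, 109] [51, 108] [51, 108] [51, 106] [51, 107] [51, 107] [51, 108] [51, 108] [51, 107] [51, 108] [51, 107] [51, 107] [51, 106] [51, 108] [51, 107] [51, 108] [52, 109] [52, 104] [52, 106] [52, 104] [52, 107] [52, 107] [52, 106] [52, 105] [52, 104] [52, 104] [52, 106] [52, 103] [52, 105] [52, 107] [52, 105] [52, 104] [52, 103] [52, 107] [52, 107] [52, 106] [52, 107] [52, 106] [52, 107] [52, 106] [52, 108] [52, 105] [52, 104] [52, 105] [52, 105] [52, 107] [52, 106] [52, 105] [52, 104] [52, 106] [52, 106] [52, 106] [53, 105] [53, 105]
```

The sleeve is about 12° tipped and sits about 5 mm back in the pads. That's enough for the bevelled tip to enter the bore, and the shaft can do the rest of the tipping. I'll lift it and move the mouth over the tip.

```bash
python3 -m handwheel '[[[-5,0,-2],0],[[-11,0,0],0],[[-12,0,0],0],[[0,0,8],0],[[0,0,8],0],[[0,0,8],0],[[0,0,8],0],[[0,0,4],0],[[0,0,0],0],[[0,0,0],0]]'
cat > prof.py <<'E'
from h import *
plan()
c=manip.camera('wrist'); P=stz(cloud(c).reshape(-1,3)); P=P[~np.isnan(P[:,0])]
s=manip.read_state(); print('tcp stz',stz(np.array(s['eef_pos'])).round(1))
import sys
z0=float(sys.argv[1]); s0=float(sys.argv[2])
Q=P[(abs(P[:,1])<1.5)&(P[:,2]>z0-30)&(P[:,2]<z0+30)&(abs(P[:,0]-s0)<32)]
Q=Q[np.argsort(Q[:,0])]; print(Q[::max(1,len(Q)//70)][:,[0,2]].round(0).astype(int).tolist())
Q=P[(abs(P[:,2]-z0)<25)&(abs(P[:,1])<25)&(abs(P[:,0]-s0)<32)]
v=px(c,TIP+np.array([s0*BX+z0*BZ])[0])[0].astype(int); print('pix',v)
x0=min(max(v[0]-100,0),360);y0=min(max(v[1]-100,0),220)
cv2.imwrite('pics/%s.png'%sys.argv[3],cv2.resize(c['pixels'][y0:y0+200,x0:x0+200,::-1],(400,400),interpolation=cv2.INTER_CUBIC))
E
python3 prof.py 30 0 t2
```

```text
clock: 13.75
eef_pos: [494.1, 398.4, 208.4]
eef_rot: [-2.388, 1.571, 1.099]
wrist_force: [0.6, -1.2, -0.4]
finger_gap: 29.6
t 13.75 tcp [494.1 398.4 208.4] down [ 0.  0. -1.] yaw(y axis) -70.2 j6 1.85 gap 29.6 F [ 0.6 -1.2 -0.4]
tcp stz [-11.3   0.5  28.9]
[[-24, 42], [-23, 42], [-23, 44], [-22, 43], [-21, 43], [-20, 43], [-20, 44], [-19, 45], [-19, 42], [-19, 39], [-19, 41], [-18, 37], [-18, 42], [-18, 35], [-18, 37], [-18, 38], [-18, 36], [-17, 35], [-17, 34], [-17, 31], [-17, 30], [-17, 32], [-17, 26], [-16, 34], [-16, 26], [-16, 26], [-16, 28], [-16, 21], [-15, 23], [-15, 25], [-15, 24], [-4, 46], [-3, 46], [-2, 47], [-1, 47], [-1, 47], [0, 47], [0, 48], [1, 46], [2, 48], [2, 48], [3, 47], [3, 48], [4, 48], [4, 46], [4, 45], [5, 46], [5, 42], [5, 41], [5, 38], [5, 41], [6, 42], [6, 40], [6, 37], [6, 42], [6, 34], [6, 36], [7, 37], [7, 0], [7, 32], [7, 34], [7, 33], [8, 28], [8, 26], [8, 29], [8, 25], [9, 24], [9, 25], [9, 22], [9, 21], [10, 19], [10, 19], [10, 21], [10, 15], [10, 14]]
pix [281 246]
```

```bash
python3 -m handwheel '[[[0,0,-2.2],0],[[5,0,0],0],[[5,0,0],0],[[3,0,-0.8],0],[[3,0,-0.8],0],[[3,0,-0.8],0],[[3,0,-0.8],0],[[0,0,0],0],[[0,0,0],0],[[0,0,0],0]]'
python3 prof.py 8 0 t3
```

```text
clock: 15.05
eef_pos: [500.6, 400.1, 187.6]
eef_rot: [3.082, 1.566, 0.286]
wrist_force: [7.1, -1.3, 6.0]
finger_gap: 29.7
t 15.05 tcp [500.6 400.1 187.6] down [ 0.004  0.001 -1.   ] yaw(y axis) -70.2 j6 1.84 gap 29.7 F [ 7.1 -1.3  6. ]
tcp stz [-4.6 -0.1  8.1]
[[-18, 20], [-17, 21], [-16, 20], [-15, 21], [-14, 22], [-13, 21], [-13, 20], [-13, 19], [-12, 21], [-12, 18], [-12, 16], [-11, 17], [-11, 16], [-11, 16], [-11, 17], [-11, 13], [-10, 9], [-10, 9], [-10, 10], [-10, 11], [-9, 8], [-9, 7], [-9, 7], [-8, 4], [-8, 6], [-8, 6], [-7, 1], [4, 26], [5, 26], [5, 26], [6, 27], [7, 28], [8, 26], [8, 27], [9, 28], [10, 27], [10, 26], [11, 26], [11, 25], [11, 25], [12, 22], [12, 25], [12, 22], [12, 18], [13, 19], [13, 21], [13, 18], [13, 18], [14, 14], [14, 13], [14, 11], [15, 12], [15, 12], [15, 9], [15, 8], [16, 11], [16, -17], [16, -18], [16, 3], [17, 4], [17, 0], [17, -17], [17, 1], [17, -2], [18, -17], [18, -18], [18, -1], [18, -19], [19, -18], [19, -20], [20, -22]]
pix [280 258]
```

View pics/t3.png

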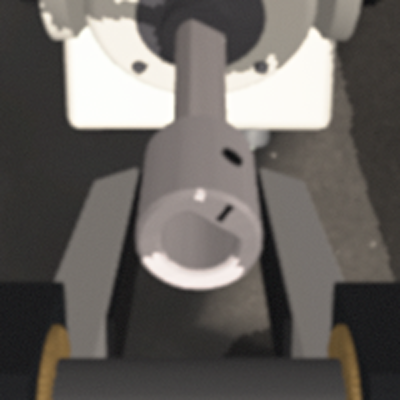

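The crop shows the shaft running up into the sleeve's mouth at (200,115), with the black line still to the right at (225,213). From the profile, the mouth is about 11 mm below the tip and the tilt is now 15.5°. I'll carry on.

```bash
python3 -m handwheel '[[[3,0,-0.6],0],[[3,0,-0.6],0],[[3,0,-0.6],0],[[3,0,-0.6],0],[[3,0,-1],0],[[3,0,-1],0],[[0,0,0],0],[[0,0,0],0],[[0,0,0],0],[[0,0,0],0]]' - 12
python3 prof.py -5 5 t4
```

```text
clock: 16.35
eef_pos: [503.3, 401.6, 168.0]
eef_rot: [1.546, 1.571, -1.25]
wrist_force: [5.4, -0.3, -0.8]
finger_gap: 29.4
t 16.35 tcp [503.3 401.6 168. ] down [ 0. -0. -1.] yaw(y axis) -70.2 j6 1.84 gap 29.4 F [ 5.4 -0.3 -0.8]
tcp stz [ -1.5   0.4 -11.4]
[[-15, -2], [-14, -1], [-13, 0], [-12, 0], [-11, -1], [-11, 0], [-10, 0], [-10, -1], [-9, 0], [-9, -2], [-9, -2], [-8, -5], [-8, -5], [-7, -4], [-5, -2], [-4, -1], [-3, -1], [-2, 0], [-1, 1], [3, 9], [5, 10], [5, 9], [6, 11], [7, 12], [8, 12], [9, 12], [9, 11], [10, 12], [11, 11], [11, 12], [11, 10], [11, 11], [12, 9], [12, 10], [13, 8], [13, 7], [13, 9], [14, 6], [14, 6], [15, 2], [15, 4], [15, 2], [16, 2], [16, 1], [16, 0], [17, 0], [17, -2], [18, 0], [18, -2], [18, -2], [19, -2], [19, -4], [20, -2], [20, -6], [20, -8], [21, -7], [21, -7], [22, -10], [22, -11], [23, -11], [23, -11], [23, -30], [24, -12], [24, -28], [24, -14], [25, -28], [25, -16], [25, -32], [26, -31], [26, -15], [26, -32], [26, -17], [27, -17], [27, -34]]
pix [281 260]
```

The sleeve is now at 29° with 31 mm engaged, so it is aligned on the shaft. I'll slide it along the axis.

```bash
python3 -m handwheel '[[[3.5,0,-2],0],[[3.5,0,-2],0],[[3.5,0,-2],0],[[3.5,0,-2],0],[[3.5,0,-2],0],[[3.5,0,-2],0],[[3.5,0,-2],0],[[3.5,0,-2],0],[[0,0,0],0],[[0,0,0],0]]'
python3 prof.py -30 20 t5
```

```text
clock: 17.65
eef_pos: [518.5, 407.1, 139.9]
eef_rot: [2.764, 1.571, -0.032]
wrist_force: [7.1, 0.2, -0.5]
finger_gap: 29.5
t 17.65 tcp [518.5 407.1 139.9] down [ 0. -0. -1.] yaw(y axis) -70.2 j6 1.84 gap 29.5 F [ 7.1  0.2 -0.5]
tcp stz [ 14.6   0.5 -39.5]
[[5, 0], [7, -2], [7, -3], [8, -1], [8, -2], [9, -2], [9, -6], [9, -3], [10, -7], [10, -7], [11, -9], [11, -7], [11, -10], [12, -8], [12, -8], [13, -10], [13, -11], [14, -12], [14, -13], [15, -14], [15, -14], [16, -13], [16, -15], [16, -18], [17, -15], [17, -18], [18, -18], [19, -18], [20, -18], [22, -19], [23, -16], [24, -16], [25, -16], [26, -18], [27, -17], [27, -18], [28, -18], [28, -20], [29, -21], [29, -21], [30, -21], [30, -22], [31, -27], [31, -25], [32, -26], [33, -27], [33, -28], [34, -28], [35, -30], [35, -29], [36, -31], [36, -34], [37, -35], [38, -36], [38, -37], [39, -39], [40, -39], [40, -39], [41, -42], [42, -44], [42, -49], [43, -49], [43, -48], [44, -50], [45, -52], [46, -53], [47, -53], [48, -52], [49, -52], [50, -51], [51, -51]]
pix [281 264]
```

The top ring is now at −28 mm from the tip along the axis, so the spacer is home. I'll release, rise, verify, and plan the way to the carousel.

```bash
python3 -m handwheel '[[[0,0,0],0],[[0,0,0],0],[[0,0,0],0],[[0,0,0],0],[[0,0,0],0],[[0,0,0],0],[[-30,0,0],0],[[-50,0,0],0],[[-40,0,0],0],[[0,0,0],0]]' 0 20
python3 prof.py -25 15 t6
python3 -c "
from h import *
plan((400,220,230,None),(420,0,200,None),(448.8,-73.5,170,-107.5))"
```

```text
clock: 18.95
eef_pos: [518.9, 407.6, 264.1]
eef_rot: [-2.871, 1.565, 0.616]
wrist_force: [0.6, 0.1, -0.2]
finger_gap: 93.9
t 18.95 tcp [518.9 407.6 264.1] down [ 0.005  0.003 -1.   ] yaw(y axis) -70.2 j6 1.84 gap 93.9 F [ 0.6  0.1 -0.2]
tcp stz [14.6  0.6 82.1]
[[-5, -2], [-5, -2], [-4, -1], [-3, -1], [-2, -1], [-1, 1], [0, 1], [2, 2], [2, 2], [3, 1], [4, 2], [4, 2], [5, 1], [6, 3], [6, 2], [7, -1], [7, -2], [8, 0], [8, -4], [9, -4], [9, -2], [10, -6], [10, -5], [11, -8], [11, -7], [12, -10], [12, -8], [13, -9], [14, -12], [14, -11], [15, -15], [15, -13], [16, -16], [16, -18], [17, -18], [17, -20], [18, -21], [18, -22], [19, -20], [21, -20], [22, -18], [23, -18], [23, -18], [24, -18], [25, -18], [26, -18], [26, -19], [27, -20], [28, -21], [28, -21], [29, -22], [29, -24], [30, -25], [30, -26], [31, -27], [32, -27], [32, -29], [33, -30], [34, -31], [34, -32], [35, -33], [35, -34], [36, -35], [36, -37], [37, -37], [38, -39], [39, -39], [39, -41], [40, -41], [40, -44], [41, -44], [42, -44], [43, -50], [44, -50], [44, -51], [45, -52], [47, -53]]
pix [281 210]
t 19.0 tcp [518.4 407.3 261.5] down [ 0.002  0.001 -1.   ] yaw(y axis) -70.2 j6 1.84 gap 94.1 F [-0.5 -0.3  0. ]
  shift [ 31.1 136.  175. ]
  shift [ 29.8 213.8  55.8]
 spin rad 0.651 alt -2.49
  shift [ 30.1  61.5 -49.5]
```

View pics/t6.png

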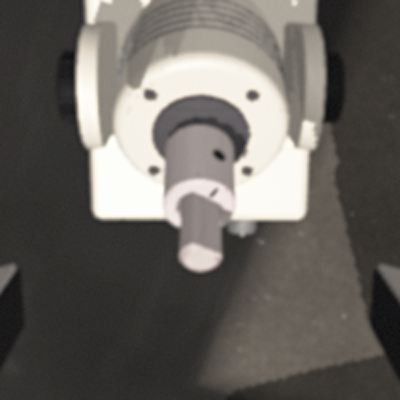

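The spacer is seated, with its top ring at (200,200) in the crop and the shaft standing 28 mm out of it. Now for the carousel.

```bash
python3 -m handwheel '[[[8,34,44],0],[[8,34,44],0],[[8,34,44],0],[[8,34,43],0],[[7,53,14],0],[[7,53,14],0],[[7,54,14],0],[[8,54,14],0],[[0,0,0],0.163],[[0,0,0],0.163]]'
python3 -m handwheel '[[[0,0,0],0.163],[[0,0,0],0.162],[[15,31,-25],0],[[15,31,-25],0],[[0,0,0],0],[[0,0,0],0],[[0,0,0],0],[[0,0,0],0],[[0,0,0],0],[[0,0,0],0]]'
python3 - <<'E'
from h import *
plan((448.8,-73.5,46,None))
c=manip.camera('wrist'); W=cloud(c).reshape(-1,3)
q=W[(W[:,2]>42)&(W[:,2]<50)&(np.hypot(W[:,0]-449,W[:,1]+73)<22)]; print('hub',len(q),np.median(q[:,2]),cv2.minEnclosingCircle(q[:,:2].astype(np.float32)))
cv2.imwrite('pics/r3.png',np.hstack([rect(c,[448.8,-73.5,46],[0,-1,0],[1,0,0],20),rect(c,[448.8,-73.5,8],[0,-1,0],[1,0,0],65)]))
E
```

```text
clock: 20.25
eef_pos: [418.9, -1.2, 198.1]
eef_rot: [-0.125, 1.568, 3.03]
wrist_force: [-0.6, 0.3, -0.6]
finger_gap: 94.1
clock: 21.5
eef_pos: [448.6, -74.5, 169.5]
eef_rot: [-3.084, 1.571, -0.247]
wrist_force: [0.1, -0.4, 0.5]
finger_gap: 93.8
t 21.5 tcp [448.6 -74.5 169.5] down [ 0. -0. -1.] yaw(y axis) -107.5 j6 1.63 gap 93.8 F [ 0.1 -0.4  0.5]
  shift [123.5  -1.    0.2]
hub 831 46.8512943442139 ((448.5332946777344, -73.63369750976562), 16.404499053955078)
```

View pics/r3.png

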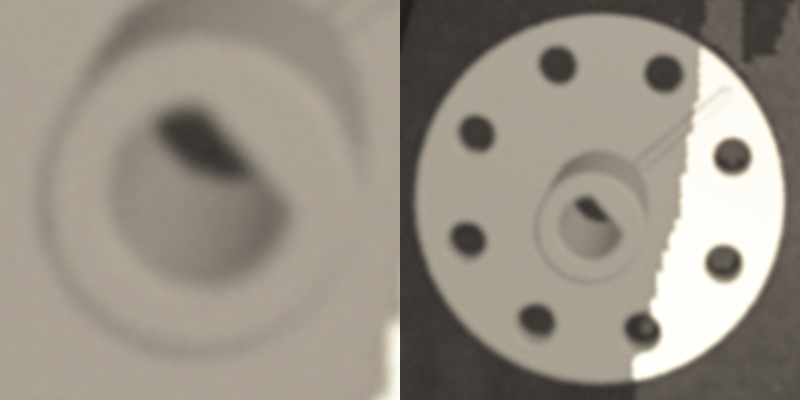

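The hub flat runs from (208,105) to (288,205), giving −51°, and the rib end at (726,92) gives −50°. Both agree, so I'll grasp the hub.

```bash
python3 -m handwheel '[[[0,-1,0],0.017],[[40,0,0],0],[[40,0,0],0],[[35,0,0],0],[[18.5,0,0],0],[[0,0,0],0],[[0,0,0],0],[[0,0,0],0],[[0,0,0],0],[[0,0,0],0]]'
python3 -m handwheel '[[[0,0,0],0],[[0,0,0],0],[[0,0,0],0],[[0,0,0],0],[[0,0,0],0],[[0,0,0],0],[[0,0,0],0],[[0,0,0],0],[[0,0,0],0],[[0,0,0],0]]' 255 25
python3 -c "
from h import *
a=TIP-24*BX
plan((449,-73.5,250,None),(400,60,250,None),(400,220,250,None),(a[0],a[1],250,None),(a[0],a[1],228,-70.2))"
```

```text
clock: 22.8
eef_pos: [449.0, -73.7, 36.2]
eef_rot: [-3.022, 1.57, -0.202]
wrist_force: [0.1, 0.3, -0.6]
finger_gap: 93.7
clock: 24.05
eef_pos: [448.9, -73.7, 35.9]
eef_rot: [-0.413, 1.571, 2.407]
wrist_force: [-0.5, -0.4, 0.4]
finger_gap: 31.5
t 24.05 tcp [448.9 -73.7  35.9] down [-0.  0. -1.] yaw(y axis) -108.5 j6 1.65 gap 31.5 F [-0.5 -0.4  0.4]
  shift [-2.141e+02 -2.000e-01 -0.000e+00]
  shift [   0.  -111.1   88.8]
  shift [   0.  -151.8   50.7]
  shift [   0.  -190.7  -23.1]
 spin rad -0.668 alt 2.474
  shift [22.  0. -0.]
```

```bash
python3 -m handwheel '[[[-53,0,0],0],[[-53,0,0],0],[[-54,0,0],0],[[-54,0,0],0],[[0,-37,29.5],0],[[0,-37,29.5],0],[[0,-37,30],0],[[0,-50.5,17],0],[[0,-50.5,17],0],[[0,-51,17],0]]'
python3 -m handwheel '[[[0,-47.5,-6],0],[[0,-47.5,-6],0],[[0,-48,-5.5],0],[[0,-47.5,-5.5],0],[[0,0,0],-0.167],[[0,0,0],-0.167],[[0,0,0],-0.167],[[0,0,0],-0.167],[[0,0,0],0],[[0,0,0],0]]'
python3 - <<'E'
from h import *
a=TIP-24*BX; plan((a[0],a[1],222,-70.2))
E
python3 prof.py 45 -24 u1
```

```text
clock: 25.3
eef_pos: [399.0, 221.9, 249.9]
eef_rot: [-2.358, 1.571, 0.461]
wrist_force: [1.3, -0.7, -1.6]
finger_gap: 31.8
clock: 26.55
eef_pos: [481.5, 393.5, 249.8]
eef_rot: [0.174, 1.57, -2.626]
wrist_force: [-0.5, 0.1, -0.4]
finger_gap: 31.3
t 26.55 tcp [481.5 393.5 249.8] down [-0. -0. -1.] yaw(y axis) -70.4 j6 1.85 gap 31.3 F [-0.5  0.1 -0.4]
 spin rad -0.004 alt 3.138
  shift [27.8  0.2 -0.8]
t 26.55 tcp [481.5 393.5 249.8] down [-0. -0. -1.] yaw(y axis) -70.4 j6 1.85 gap 31.3 F [-0.5  0.1 -0.4]
tcp stz [-24.8   0.2  70.4]
[[-34, 52], [-34, 74], [-34, 72], [-34, 57], [-34, 68], [-33, 59], [-33, 66], [-33, 48], [-33, 63], [-33, 61], [-33, 44], [-33, 65], [-33, 51], [-33, 63], [-33, 50], [-33, 71], [-33, 73], [-33, 64], [-33, 64], [-33, 63], [-33, 69], [-33, 56], [-33, 63], [-33, 52], [-9, 70], [-9, 47], [-9, 57], [-9, 58], [-9, 43], [-9, 53], [-9, 75], [-9, 74], [-8, 74], [-8, 55], [-8, 68], [-8, 65], [-8, 48], [-8, 50], [-8, 71], [-8, 52], [-8, 54], [-8, 55], [-8, 73], [-8, 67], [-8, 61], [-8, 57], [-8, 43], [-8, 69], [-8, 42], [-7, 43], [-7, 43], [-6, 43], [-6, 43], [-5, 45], [-5, 45], [-4, 43], [-4, 43], [-3, 43], [-3, 44], [-2, 44], [-2, 44], [-1, 44], [-1, 43], [0, 43], [0, 43], [1, 44], [1, 43], [1, 43], [2, 44], [3, 43], [3, 45], [3, 44], [4, 44], [4, 43], [5, 43], [6, 43], [6, 43], [6, 44], [7, 44], [7, 44], [8, 43]]
pix [280 247]
```

```bash
python3 -m handwheel '[[[20,0,0],0],[[12,0,0],0],[[2.5,0,3],0],[[2.6,0,3],0],[[3,0,2.4],0],[[3,0,2.4],0],[[3.3,0,2.1],0],[[2.5,0,1.3],0],[[0,0,0],0],[[0,0,0],0]]' - 15
python3 prof.py 25 -30 u2
```

```text
clock: 27.85
eef_pos: [468.0, 388.7, 200.9]
eef_rot: [0.118, 1.57, -2.677]
wrist_force: [-1.2, 0.0, 0.8]
finger_gap: 31.3
t 27.85 tcp [468.  388.7 200.9] down [-0.001 -0.    -1.   ] yaw(y axis) -70.2 j6 1.86 gap 31.3 F [-1.2  0.   0.8]
tcp stz [-39.1   0.2  21.5]
[[-56, 26], [-55, 27], [-54, 27], [-52, 27], [-51, 29], [-51, 27], [-50, 25], [-50, 26], [-49, 26], [-49, 24], [-49, 24], [-48, 21], [-48, 22], [-47, 21], [-46, 19], [-46, 20], [-36, 36], [-35, 36], [-34, 37], [-33, 36], [-32, 37], [-31, 38], [-30, 38], [-29, 38], [-29, 38], [-28, 38], [-28, 38], [-28, 36], [-27, 36], [-27, 36], [-26, 34], [-26, 33], [-26, 32], [-25, 32], [-25, 30], [-24, 27], [-24, 29], [-24, 28], [-23, 27], [-23, 25], [-22, 26], [-22, 24], [-21, 22], [-21, 21], [-20, 20], [-20, 18], [-19, 20], [-19, 16], [-18, 15], [-18, 15], [-17, 13], [-17, 11], [-16, 11], [-16, 11], [-15, 10], [-14, 7], [-14, 6], [-13, 5], [-12, 4], [-10, 5], [-9, 6], [-8, 6], [-7, 7], [-6, 7], [-5, 6], [-4, 8], [-3, 8], [-2, 9], [-1, 10], [0, 9], [1, 9], [2, 11]]
pix [280 252]
```

The carousel is tipped about 23.5°. I'll lift it clear and hover the bore over the tip.

```bash
python3 -m handwheel '[[[-9,0,0],0],[[-10,0,0],0],[[0,0,-8],0],[[0,0,-8],0],[[0,0,-6],0],[[0,0,0],0],[[0,0,0],0],[[0,0,0],0],[[0,0,0],0],[[0,0,0],0]]'
python3 prof.py 40 -10 u3
```

```text
clock: 29.15
eef_pos: [488.9, 396.2, 220.2]
eef_rot: [-2.95, 1.571, 0.538]
wrist_force: [0.4, 0.1, -1.3]
finger_gap: 31.6
t 29.15 tcp [488.9 396.2 220.2] down [ 0.  0. -1.] yaw(y axis) -70.2 j6 1.85 gap 31.6 F [ 0.4  0.1 -1.3]
tcp stz [-17.    0.2  40.7]
[[-34, 45], [-33, 47], [-31, 47], [-30, 47], [-29, 47], [-29, 46], [-28, 47], [-28, 45], [-27, 44], [-27, 43], [-27, 42], [-26, 43], [-25, 40], [-25, 38], [-25, 37], [-24, 37], [-24, 34], [-13, 55], [-13, 55], [-12, 56], [-11, 57], [-10, 56], [-9, 58], [-9, 57], [-8, 58], [-7, 58], [-6, 58], [-6, 55], [-6, 55], [-5, 54], [-5, 54], [-5, 53], [-4, 53], [-4, 54], [-4, 51], [-3, 50], [-3, 51], [-3, 50], [-2, 48], [-2, 49], [-1, 47], [-1, 44], [-1, 46], [0, 46], [0, 45], [0, 45], [1, 42], [1, 42], [2, 39], [2, 41], [2, 39], [3, 38], [3, 36], [4, 34], [4, 34], [5, 32], [6, 32], [6, 31], [7, 29], [7, 27], [8, 28], [9, 24], [9, 24], [10, 24], [12, 24], [13, 24], [14, 26], [15, 26], [16, 27], [17, 27], [18, 28], [19, 28], [20, 28], [21, 29], [22, 28]]
pix [280 253]
```

View pics/u3.png

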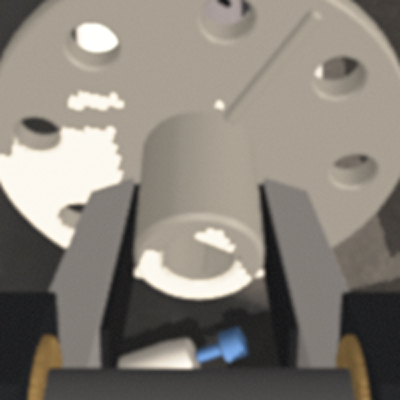

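The crop shows the hub held and tipped, its bore at (200,245), with the rib running up-right to (318,15), the same side as the shaft's flat. I'll engage it now.

```bash
python3 -m handwheel '[[[5,0,-0.5],0],[[5,0,-0.8],0],[[3,0,-0.9],0],[[3,0,-0.9],0],[[3,0,-0.9],0],[[3,0,-0.9],0],[[0,0,0],0],[[0,0,0],0],[[0,0,0],0],[[0,0,0],0]]'
python3 prof.py 18 -6 u4
```

```text
clock: 30.45
eef_pos: [493.6, 397.7, 197.7]
eef_rot: [1.537, 1.571, -1.259]
wrist_force: [5.5, -1.3, -1.7]
finger_gap: 31.7
t 30.45 tcp [493.6 397.7 197.7] down [ 0. -0. -1.] yaw(y axis) -70.2 j6 1.85 gap 31.7 F [ 5.5 -1.3 -1.7]
tcp stz [-11.9   0.1  18.4]
[[-29, 21], [-28, 23], [-27, 23], [-25, 23], [-24, 24], [-24, 24], [-23, 24], [-23, 22], [-23, 22], [-22, 21], [-22, 21], [-21, 18], [-21, 19], [-20, 16], [-20, 15], [-20, 17], [-19, 16], [-18, 14], [-9, 33], [-8, 33], [-7, 35], [-6, 34], [-5, 35], [-4, 36], [-3, 36], [-3, 36], [-2, 36], [-2, 36], [-1, 34], [-1, 34], [0, 35], [0, 33], [0, 32], [1, 31], [1, 31], [2, 29], [2, 28], [3, 28], [3, 28], [4, 26], [4, 24], [4, 24], [5, 24], [5, 24], [6, 22], [6, 22], [7, 20], [7, 19], [8, 19], [8, 17], [9, 15], [9, 15], [10, 14], [10, 15], [11, 12], [11, 12], [11, 9], [12, 9], [13, 8], [13, 10], [14, 7], [14, 6], [15, 4], [15, 4], [16, 3], [17, 4], [18, 5], [19, 5], [20, 6], [21, 5], [22, 7], [23, 7], [23, 8], [24, 7], [25, 9]]
pix [280 255]
```

Engaged 13 mm at 27°, with about 15 mm to go.

```bash
python3 -m handwheel '[[[3.1,0,-1.6],0],[[3.1,0,-1.6],0],[[3.1,0,-1.7],0],[[3.1,0,-1.8],0],[[0,0,0],0],[[0,0,0],0],[[0,0,0],0],[[0,0,0],0],[[0,0,0],0],[[0,0,0],0]]'
python3 prof.py 5 0 u5
```

```text
clock: 31.75
eef_pos: [499.7, 400.1, 185.5]
eef_rot: [0.022, 1.571, -2.774]
wrist_force: [3.8, 0.2, -1.1]
finger_gap: 31.9
t 31.75 tcp [499.7 400.1 185.5] down [-0. -0. -1.] yaw(y axis) -70.2 j6 1.84 gap 31.9 F [ 3.8  0.2 -1.1]
tcp stz [-5.4  0.2  6.1]
[[-23, 9], [-21, 10], [-19, 11], [-18, 12], [-18, 11], [-17, 12], [-17, 7], [-16, 10], [-16, 10], [-15, 5], [-14, 9], [-14, 6], [-13, 3], [-13, 3], [-4, 19], [-2, 21], [-1, 22], [-1, 21], [0, 22], [1, 23], [2, 23], [3, 23], [3, 24], [4, 24], [4, 22], [5, 23], [5, 23], [5, 20], [6, 21], [6, 18], [7, 18], [7, 19], [7, 19], [8, 17], [8, 17], [9, 17], [9, 16], [9, 13], [10, 15], [10, 13], [11, 11], [11, 14], [11, 10], [12, 12], [12, 10], [13, 7], [13, 10], [13, 6], [14, 6], [14, 5], [15, 4], [15, 4], [16, 2], [16, 2], [17, 1], [18, 1], [18, -1], [18, -3], [19, -3], [20, -2], [20, -6], [21, -5], [22, -7], [22, -9], [24, -8], [25, -8], [26, -6], [27, -6], [28, -5], [29, -5], [30, -5], [31, -3], [32, -3]]
pix [280 256]
```

Axial height of the hub top is 19 mm (18 is home). I'll release and rise.

```bash
python3 -m handwheel '[[[0.8,0,-0.4],0],[[0,0,0],0],[[0,0,0],0],[[0,0,0],0],[[0,0,0],0],[[0,0,0],0],[[0,0,0],0],[[-30,0,0],0],[[-45,0,0],0],[[-45,0,0],0]]'  0
python3 prof.py 5 0 u6
python3 - <<'E'
from h import *
z=np.array(-.5*BX+.866*BZ); x=np.cross(BY,z); sh=TIP-64*z
for n in ['wrist','top','scene']:
    c=manip.camera(n); P=cloud(c).reshape(-1,3); P=P[~np.isnan(P[:,0])]-sh
    A=np.stack([P@x,P@BY,P@z],-1); r=np.hypot(A[:,0],A[:,1])
    D=A[(r>20)&(r<62)&(A[:,2]>38)&(A[:,2]<50)]
    H=A[(r>10)&(r<17)&(A[:,2]>76)&(A[:,2]<90)]
    co=np.linalg.lstsq(np.c_[D[:,:2],np.ones(len(D))],D[:,2],rcond=None)[0] if len(D)>20 else None
    E=np.c_[D[:,:2]]; ce=cv2.minEnclosingCircle(E.astype(np.float32)) if len(D)>20 else None
    print(n,'disc top plane (slopes,height; expect 44)',np.round(co,3) if co is not None else '',len(D),'circle',ce,'hub top (82)',len(H),np.round(np.median(H[:,2]),1) if len(H) else '')
    if n!='wrist':
        W=cloud(c)
        for t in ['clear_vial','brown_vial','small_beaker']:
            for d in manip.cut_out(t,n)[:1]:
                q=W[d['region']]; print('  ',t,round(d['confidence'],2),np.round(np.nanmedian(q,0)))
E
```

```text
clock: 33.05
eef_pos: [500.0, 400.1, 306.2]
eef_rot: [0.207, 1.571, -2.589]
wrist_force: [0.0, 0.8, -0.5]
finger_gap: 94.0
t 33.05 tcp [500.  400.1 306.2] down [-0. -0. -1.] yaw(y axis) -70.2 j6 1.84 gap 94.0 F [ 0.   0.8 -0.5]
tcp stz [ -4.2   0.4 133.7]
[[-23, 8], [-22, 9], [-22, 10], [-21, 10], [-20, 10], [-19, 11], [-19, 12], [-18, 11], [-17, 10], [-17, 8], [-17, 10], [-16, 8], [-16, 8], [-15, 5], [-15, 7], [-14, 6], [-14, 5], [-13, 3], [-12, 3], [-12, 2], [-12, 1], [-11, 0], [-10, -2], [-4, 20], [-3, 20], [-2, 21], [-1, 22], [-1, 21], [0, 22], [1, 23], [1, 23], [2, 22], [3, 23], [3, 24], [4, 23], [4, 22], [5, 20], [5, 22], [6, 21], [6, 19], [6, 17], [7, 19], [7, 18], [8, 16], [8, 14], [9, 16], [9, 14], [10, 12], [10, 12], [10, 12], [11, 11], [11, 10], [12, 8], [12, 9], [13, 9], [13, 7], [14, 5], [14, 7], [15, 5], [15, 3], [16, 1], [16, 3], [17, 2], [17, 0], [18, -1], [18, 0], [18, -2], [19, -3], [20, -4], [20, -5], [21, -6], [22, -7], [22, -9], [23, -8], [24, -7], [25, -7], [26, -6], [27, -6], [28, -6], [29, -5], [30, -4], [31, -4], [32, -4], [32, -3]]
pix [280 200]
wrist disc top plane (slopes,height; expect 44) [-6.0000e-03 -1.0000e-03  4.4946e+01] 8387 circle ((-0.42124226689338684, 0.2938181459903717), 60.378623962402344) hub top (82) 725 82.8
top disc top plane (slopes,height; expect 44) [ 1.0000e-03 -5.0000e-03  4.3742e+01] 473 circle ((-1.5902539491653442, 4.462551116943359), 57.98038101196289) hub top (82) 72 81.2
   brown_vial 0.54 [542. 190.  48.]
   small_beaker 0.78 [510. 616.  30.]
scene disc top plane (slopes,height; expect 44) [-0.000e+00 -2.000e-03  4.497e+01] 1602 circle ((-1.3565551042556763, 0.3583921492099762), 60.886985778808594) hub top (82) 101 82.4
   clear_vial 0.5 [551.  23.  33.]
   brown_vial 0.42 [538. 192.  34.]
   small_beaker 0.82 [506. 601.  43.]
```

View pics/u6.png

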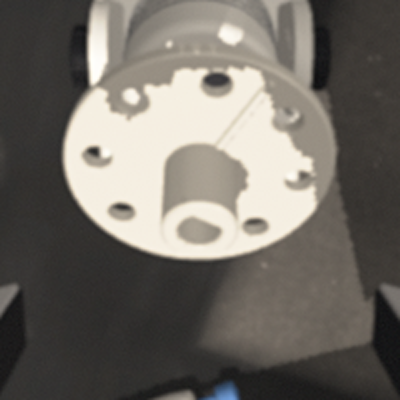

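The picture shows the carousel seated square, hub up, with the hub's ring at (200,230) and the gripper open and clear. The disc's top face measures 43.7–45 mm from the shoulder (44 is home) and is square within 0.4°. I'm handing in.

```bash
python3 -c "
from h import *
print(manip.sign_off()); plan()"
```

```text
the job is handed in; nothing more can be done
None
the job is handed in; nothing more can be done
```

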